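Load the marker pucks into the little robot's drop tube

TASK

The little grey robot with the clear tube and flared black mouth puts down marker pucks from that tube as it drives. Load it: put both plain grey pucks (the two that are as tall as they are wide) into its mouth, one after the other, so that they slide down and lie end to end at the bottom of the tube, with nothing else under or between them.

Things in the scene. Friction and masses are not known exactly. Their poses are not given: they have to be found in the camera images.
- puck_a_center (a point): Centre (20 mm above the underside) of one of two identical plain grey plastic pucks: a solid upright cylinder 40 mm in diameter, 40 mm tall, 45 to 90 g, standing on the table (top at z = 0). z is its axis; its turn about z means nothing. Same-coloured bystanders are a taller roller (40 mm diameter, 72 mm tall) and a thinner spacer (24 mm diameter).
- puck_b_center (a point): Centre (20 mm above the underside) of one of two identical plain grey plastic pucks: a solid upright cylinder 40 mm in diameter, 40 mm tall, 45 to 90 g, standing on the table (top at z = 0). z is its axis; its turn about z means nothing. Gaps to neighbouring parts are at least 30 mm.
- mouth (a point): Centre of the drop tube's round mouth, in the plane of its rim, 156 mm above the table; z is up. The tube stands upright on a fixed robot with a round grey deck 210 mm wide. The mouth is a black funnel, 82 mm inside and 90 mm outside diameter at the rim, narrowing over 26 mm to the clear tube, 50 mm inside diameter. Nothing else on the robot comes within 40 mm of the rim's height.
- tube_floor (a point): Centre of the tube's closed inner floor, on the tube's axis, 111 mm below the mouth and 45 mm above the table. A puck that lies at the bottom has its centre 20 mm above this point, the one on top of it 60 mm above; its top is then 5 mm below where the funnel begins. z is up.
Mind the look-alikes: they are no part of the job. What is shaped like the part that bears puck_a_center but green is not meant. Leave any red look-alike of the part that bears puck_b_center alone.

How it is judged:
On the way:
1. one of the pucks lies on the floor of the tube (((horizontal distance between puck_a_center and tube_floor below 0.012 m and z of puck_a_center in the frame of tube_floor between 0.012 and 0.028 m) or (horizontal distance between puck_b_center and tube_floor below 0.012 m and z of puck_b_center in the frame of tube_floor between 0.012 and 0.028 m))), for 0.2 s.
At the end, for the whole second after the job is handed in: Both pucks are in the tube, end to end, in either order: one with its centre 20 mm and the other 60 mm above the tube's floor (each within 8 mm), both within 12 mm of the tube's axis, and let go (((horizontal distance between each of puck_a_center, puck_b_center and tube_floor below 0.012 m and z of puck_a_center in the frame of tube_floor between 0.012 and 0.028 m and z of puck_b_center in the frame of tube_floor between 0.052 and 0.068 m) or (horizontal distance between each of puck_b_center, puck_a_center and tube_floor below 0.012 m and z of puck_b_center in the frame of tube_floor between 0.012 and 0.028 m and z of puck_a_center in the frame of tube_floor between 0.052 and 0.068 m))); the robot touches nothing.
It also fails if it takes over 51 s, if anything falls off the work surface, if the arm or the gripper's body presses on something with over 40 N, if the wrist force passes 120 N, or if a joint passes its speed limit or range.

ROBOT

A 7-joint arm with a two-finger parallel gripper is mounted at the origin on the work surface. World frame = base frame: x ahead of the robot, y to its left, z up, the work surface at z = 0. Lengths are in m, angles in rad, forces in N, time in s.
With the tool pointing down it reaches from about 0.425 to 0.925 m from the base axis. Payload 6.8 kg.
Tool frame: the origin (TCP) lies on the front face of the gripper's body, between the roots of the fingers; the fingertips stand 73 mm ahead of it and the grasp point (between the pads) lies r.pinch_z ahead of it (r.pinch_z is the distance from the TCP to the grasp point, in m); z points along the fingers, y is the direction in which the jaws open and shut (so a half turn about z gives the same grasp; the last joint's range is limited). The gripper opens to 85 mm and grips with 20 to 120 N. Pads are 22 mm wide; open, the fingers measure 114 mm over their backs; the gripper's body (76 mm by 85 mm) begins 54 mm behind the grasp point. The pads swing forward as they close: fully open they stand 13 mm farther back than shut.
Start: joints at [-1.365, 0.477, 0.022, 1.555, -0.011, 1.109, -0.083], TCP at [0.208, 0.642, 0.304] pointing down, gripper open.
Joint ranges: [-2.96, 2.96], [-0.34, 2.1], [-1.41, 1.46], [0.24, 2.44], [-1.37, 4.51], [0.17, 1.92], [-2.96, 2.96]. Speed limits (rad/s): [2.39, 2.39, 3.14, 3.14, 3.14, 3.14, 3.14].

INTERFACE

Orientations are given as a rotation vector (axis times angle).
In Python, from bench import readout, grab_frame, r, search_frame, masks_of, tip_of gives the robot as it stands.
- The arm moves only by the tool step_arm, never from a script. Its argument "commands" is a list of rows, each a list of 7 numbers: the shift along the tool's x, y, z as a fraction of full scale, then the turn, a rotation vector about the tool's x, y, z as a fraction of full scale, then the gripper's target within -1 to 1 (shut at 1, half-way at 0, fully open at -1). In form: [[tx, ty, tz, ax, ay, az, hand], ...]. A call has exactly 10 rows; each row is the pose to reach, as a shift and turn from the pose measured when the call began, along the tool's axes at that moment, turning the shorter way round; what a row does not reach only later rows make up. Full scale, the value 1, is 500 mm for a shift and 360 degrees for a turn. A row lasts 1/8 s, in which the tool goes at most 62.5 mm and 10.7 degrees, less where a joint would pass 70% of its speed; a pose out of reach is approached as far as the arm can. A call with a number of a shift or a turn outside -1 to 1 is refused whole. A call with a gripper value outside its range is refused whole. The fingers move at their own pace and stop on an object; "newtons" is the grip in N (left out, the last holds). Time passes only in rows, so rows that repeat a pose let the fingers close, or fill a call up. It gives the time, the measured TCP pose, the force and the opening at its end, in the units of the state.
- readout.get_obs(): the state, without advancing time (a new reading comes with each control period).
- grab_frame(name): name is "side" or "top" or "wrist"; returns a dict with "img" (480x640x3 uint8, red, green, blue), "K" (3x3 intrinsics, pixels), "world_to_cam" (4x4, takes a point from world to camera coordinates). Camera axes: x right, y down, z forward; pixel columns grow to the right and rows downward; lengths in m; the calibration is good to about 2 mm. A picture is of the moment at which its call begins. There is no depth.
- r.hand_in(): hands the job in, once; it reports no verdict.
Trained networks look in a picture, given as the dict that the camera call returned (one of the last four; its "shot" number tells which), for a name from the list of things; names that differ only in an ending like _2 or _b are one class to them, and where a whole thing is asked for, a point or a joint stands for the part that bears it (a point fixed in the world has none). Each returns a list of dicts, best first, with "p" (0 to 1); they miss things now and then, are a little off and sometimes report something else, mostly with a low value. They report only what shows in the picture. A call takes as long as a camera call. They do not tell look-alikes from the thing itself.
- search_frame(thing, picture): "extent" ([centre column, centre row, width, height] in pixels, round what is visible of it).
- masks_of(thing, picture): "pixels" (480x640 bool, what is visible of it) and "extent" ([centre column, centre row, width, height] in pixels, round what is visible of it).
- tip_of(thing, picture): "point" ([column, row] in pixels: a listed point, or the origin of a listed thing).
The state is a dict: "clock": time; "joints": joint angles; "qvel": joint speeds; "tau": joint torques, N m; "tcp_pos": TCP position; "orientation": TCP orientation; "contact_force": force on the tool from outside, world axes, zero at the start; "moment": the same for the moment, N m; "grip_width": finger opening in m.
Only numpy, scipy, OpenCV 4.12 (cv2) and the standard library are available. Lean on these libraries where they do the work, as an engineer would, in place of code of your own. Each camera call takes 0.05 s, during which the arm holds its last target. There are 200 camera calls.

## Working session

There is one attempt and no reset: what is moved stays moved. The work goes in short steps, Python scripts to look and compute and a tool call to move; the robot and the scene stay as the last step left them, time stands still between calls to the robot, and variables do not carry over. Pictures are saved under pics/ and viewed, about 8 in all and at most 12, crops included, and the job is handed in when it is done.

Besides the shell and the picture viewer there is one more tool, called by a JSON object that holds its "api" and its "payload". step_arm: Moves the arm, as the interface text tells. Its arguments: {"type":"object","properties":{"commands":{"type":"array"},"newtons":{"type":"number"}},"required":["commands"]}

```bash
mkdir -p pics; ls
python3 - <<'E'
from bench import *
import cv2, numpy as np
print(readout.get_obs(), r.pinch_z)
ims=[]
for n in ("top","side"):
    f=grab_frame(n); cv2.imwrite(f"pics/{n}0.png",f["img"][:,:,::-1])
    print(n,f["K"].tolist(),np.round(f["world_to_cam"],4).tolist())
    for t in ("puck_a_center","mouth","tube_floor"):
        print(t,[(np.round(d["point"],1).tolist(),round(d["p"],2)) for d in tip_of(t,f)])
    print([(np.round(d["extent"],1).tolist(),round(d["p"],2)) for d in search_frame("puck_a_center",f)])
E
```

```text
pics
{'clock': 0.0, 'joints': array([-1.36513063,  0.47777314,  0.0223218 ,  1.55643796, -0.01150683,
        1.1092758 , -0.08311754]), 'qvel': array([-0.00045316, -0.00086241, -0.00106815,  0.00046901,  0.00144497,
        0.00232544,  0.00180061]), 'tau': array([ 8.28466054e-04, -5.96461451e+01,  1.60798654e+00, -2.81193852e+01,
        1.24190294e-02,  9.49870358e-03, -1.56503990e-05]), 'tcp_pos': array([0.20818753, 0.64162056, 0.30294901]), 'orientation': array([-4.90790907e-01, -3.10285511e+00,  2.76311150e-03]), 'contact_force': array([-0.32472775, -0.90758269,  0.06115921]), 'moment': array([0.0206148 , 0.04189545, 0.02695154]), 'grip_width': 0.085389748816768} 0.0539
top [[551.5227429490736, 0.0, 329.5897854241386], [0.0, 551.5227429490736, 238.56105142239005], [0.0, 0.0, 1.0]] [[0.0052, -1.0, 0.0072, 0.059], [-0.9982, -0.0056, -0.0599, 0.5183], [0.06, -0.0069, -0.9982, 0.9239], [0.0, 0.0, 0.0, 1.0]]
puck_a_center [([299.0, 334.4], 0.78), ([304.6, 281.7], 0.77)]
mouth [([505.3, 195.9], 0.62)]
tube_floor [([484.9, 201.5], 0.55)]
[([300.9, 331.9, 26.5, 26.7], 0.97), ([301.1, 282.7, 21.0, 25.4], 0.89)]
side [[608.4052539923234, 0.0, 316.7036419380493], [0.0, 608.4052539923234, 237.40303909328352], [0.0, 0.0, 1.0]] [[0.7589, -0.6512, 0.0041, -0.3299], [-0.4199, -0.494, -0.7613, 0.3398], [0.4978, 0.5761, -0.6483, 0.7915], [0.0, 0.0, 0.0, 1.0]]
puck_a_center [([282.4, 286.3], 0.92), ([236.9, 309.5], 0.9)]
mouth [([476.8, 290.7], 0.93)]
tube_floor [([465.6, 341.3], 0.79)]
[([280.6, 287.0, 25.5, 30.0], 0.73), ([236.4, 310.9, 23.1, 29.1], 0.57)]
```

View pics/top0.png

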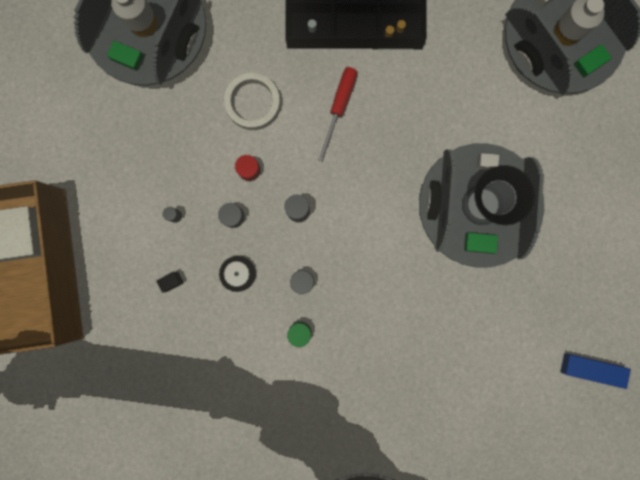

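View pics/side0.png

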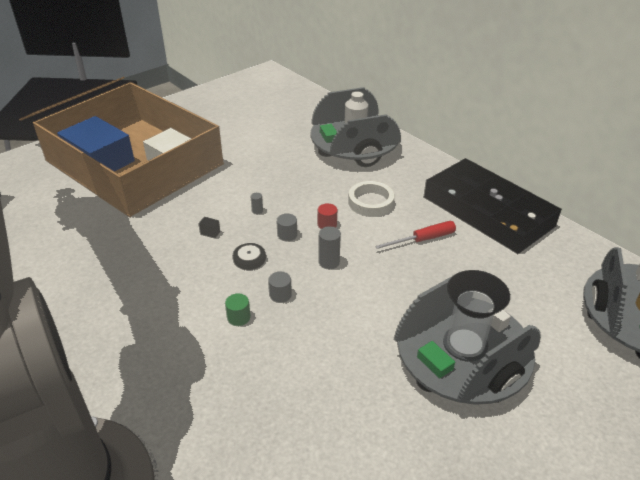

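```bash
cat > h.py <<'E'
import numpy as np, cv2
from scipy.spatial.transform import Rotation as R
def ray(f,px):
    W=np.array(f["world_to_cam"]);Rm=W[:3,:3];o=-Rm.T@W[:3,3]
    d=Rm.T@np.linalg.inv(f["K"])@np.array([px[0],px[1],1.]);return o,d
def at_z(f,px,z):
    o,d=ray(f,px);return o+d*(z-o[2])/d[2]
def proj(f,p):
    W=np.array(f["world_to_cam"]);c=np.array(f["K"])@(W[:3,:3]@np.array(p)+W[:3,3]);return c[:2]/c[2]
E
python3 - <<'E'
from bench import *
from h import *
t=grab_frame("top");s=grab_frame("side");np.set_printoptions(precision=4,suppress=True)
for f in (t,s):
    for n,z in (("puck_a_center",.02),("mouth",.156),("tube_floor",.045)):
        for d in tip_of(n,f): print(n,at_z(f,d["point"],z),d["p"])
E
```

```text
puck_a_center [0.3585 0.1106 0.02  ] 0.76
puck_a_center [0.4436 0.1075 0.02  ] 0.71
mouth [ 0.574  -0.1905  0.156 ] 0.88
mouth [0.4537 0.1002 0.156 ] 0.59
tube_floor [ 0.5798 -0.1937  0.045 ] 0.82
puck_a_center [0.4476 0.0985 0.02  ] 0.88
puck_a_center [0.3567 0.1091 0.02  ] 0.85
mouth [ 0.5742 -0.1933  0.156 ] 0.7
mouth [ 0.3678 -0.0058  0.156 ] 0.46
mouth [0.4591 0.0948 0.156 ] 0.24
tube_floor [ 0.5703 -0.1921  0.045 ] 0.81
```

Top view: the roller is at (297,208), since it is tall in the side view at (330,248). The pucks are at top (302,281) and (231,215), which are side (280,287) and (287,228). The green look-alike is at (299,334), the red at (247,167), and the thin spacer at (171,214). The network confused the green one with a puck. The mouth is at top (505,196).

```bash
cat >> h.py <<'E'
def fit_puck(f,p0,r_=0.02,h=0.04,tall=None):
    """intersection fit: project cylinder hull mask, maximise contrast with dark segmentation"""
    from scipy.optimize import minimize
    g=cv2.GaussianBlur(cv2.cvtColor(f["img"],cv2.COLOR_RGB2GRAY),(0,0),1).astype(float)
    a=np.linspace(0,2*np.pi,48)
    def hull(p,s=1.):
        q=[proj(f,(p[0]+s*r_*np.cos(t),p[1]+s*r_*np.sin(t),z)) for z in (0,h) for t in a]
        return cv2.convexHull((np.array(q)*16).astype(np.int32))
    def cost(p):
        m=np.zeros(g.shape,np.uint8);cv2.fillConvexPoly(m,hull(p),255,shift=4,lineType=cv2.LINE_AA)
        M=np.zeros(g.shape,np.uint8);cv2.fillConvexPoly(M,hull(p,1.35),255,shift=4,lineType=cv2.LINE_AA)
        m=m/255.;M=M/255.*(1-m);return (g*m).sum()/m.sum()-(g*M).sum()/M.sum()
    x=np.array(p0[:2],float)
    for st in (.006,.002,.0007):
        c=[(cost(x+st*np.array([i,j])),i,j) for i in range(-4,5) for j in range(-4,5)]
        b=min(c);x=x+st*np.array(b[1:])
    return x,b[0]
def to_tool(o,p,yaw=None):
    """fractions for a move to world TCP p"""
    M=R.from_rotvec(o["orientation"]).as_matrix()
    Md=M if yaw is None else np.c_[[np.sin(yaw),-np.cos(yaw),0],[np.cos(yaw),np.sin(yaw),0],[0,0,-1]]
    return np.round(np.r_[M.T@(np.array(p)-o["tcp_pos"])/.5, R.from_matrix(M.T@Md).as_rotvec()/(2*np.pi) if yaw is not None else [0,0,0]],4)
E
python3 - <<'E'
from bench import *
from h import *
np.set_printoptions(precision=4,suppress=True)
t=grab_frame("top");s=grab_frame("side");o=readout.get_obs()
for n,a,b in (("A",(302,281),(280,287)),("B",(231,215),(287,228))):
    pa,pb=at_z(t,a,.025),at_z(s,b,.02)
    print(n,pa,pb,fit_puck(t,pa),fit_puck(s,pb))
    y=np.deg2rad(72)
    print(to_tool(o,[*pa[:2],.25],y))
f=grab_frame("wrist");print(f["K"],f["world_to_cam"],R.from_rotvec(o["orientation"]).as_matrix())
C=np.linalg.inv(f["world_to_cam"])[:3,3];M=R.from_rotvec(o["orientation"]).as_matrix()
print("cam in tool",M.T@(C-o["tcp_pos"]),np.array(f["world_to_cam"])[:3,:3]@M)
E
```

```text
A [0.4459 0.1078 0.025 ] [0.4418 0.1066 0.02  ] (array([0.4486, 0.1038]), np.float64(-36.312442915882016)) (array([0.4418, 0.1046]), np.float64(-72.38711594823461))Traceback (most recent call last):
  File "<stdin>", line 9, in <module>
  File "h.py", line 31, in to_tool
    return np.round(np.r_[M.T@(np.array(p)-o["tcp_pos"])/.5, R.from_matrix(M.T@Md).as_rotvec()/(2*np.pi) if yaw is not None else [0,0,0]],4)
                                                             ~~~~~~~~~~~~~^^^^^^^^
  File "scipy/spatial/transform/_rotation.pyx", line 1143, in scipy.spatial.transform._rotation.Rotation.from_matrix
ValueError: Non-positive determinant (left-handed or null coordinate frame) in rotation matrix 0: [[-1.     -0.0003 -0.    ]
 [-0.0003  1.     -0.0001]
 [-0.      0.0001  1.    ]].
```

```bash
sed -i 's/\[np.sin(yaw),-np.cos(yaw),0\]/[-np.sin(yaw),np.cos(yaw),0]/' h.py
python3 - <<'E'
from bench import *
from h import *
np.set_printoptions(precision=4,suppress=True)
t=grab_frame("top");s=grab_frame("side");o=readout.get_obs()
for n,a,b in (("A",(302,281),(280,287)),("B",(231,215),(287,228))):
    pa,pb=at_z(t,a,.025),at_z(s,b,.02)
    print(n,fit_puck(t,pa),fit_puck(s,pb))
    y=np.deg2rad(72)
    print(to_tool(o,[*pa[:2],.25],y))
f=grab_frame("wrist");print(f["K"])
C=np.linalg.inv(f["world_to_cam"])[:3,3];M=R.from_rotvec(o["orientation"]).as_matrix()
print("cam in tool",M.T@(C-o["tcp_pos"]),np.array(f["world_to_cam"])[:3,:3]@M)
E
```

```text
A (array([0.4486, 0.1038]), np.float64(-36.25442769278888)) (array([0.4418, 0.1046]), np.float64(-72.47641787237563))
[-0.7817 -0.8698  0.1078  0.     -0.      0.0001]
B (array([0.5576, 0.2258]), np.float64(-43.15309211012102)) (array([0.5531, 0.2259]), np.float64(-72.45937047716198))
[-0.9173 -0.572   0.1078  0.     -0.      0.0001]
[[362.7515   0.     319.2861]
 [  0.     362.7515 243.0044]
 [  0.       0.       1.    ]]
cam in tool [ 0.0694  0.0004 -0.0698] [[-0.0001  1.     -0.0001]
 [-0.9619 -0.0001 -0.2732]
 [-0.2732  0.0001  0.9619]]
```

{"api": "step_arm", "payload": {"commands": [[-0.917, -0.576, 0, 0, 0, 0, -1], [-0.917, -0.576, 0, 0, 0, 0, -1], [-0.917, -0.576, 0, 0, 0, 0, -1], [-0.917, -0.576, 0, 0, 0, 0, -1], [-0.917, -0.576, 0, 0, 0, 0, -1], [-0.917, -0.576, 0.1, 0, 0, 0, -1], [-0.917, -0.576, 0.206, 0, 0, 0, -1], [-0.917, -0.576, 0.206, 0, 0, 0, -1], [-0.917, -0.576, 0.206, 0, 0, 0, -1], [-0.917, -0.576, 0.206, 0, 0, 0, -1]], "newtons": 50}}

```text
clock: 2.4
tcp_pos: [0.5573, 0.2207, 0.1987]
orientation: [-0.503, -3.1, 0.007]
contact_force: [-0.7, -0.1, 0.8]
grip_width: 0.0853
```

```bash
cat > look.py <<'E'
import sys
from bench import *
from h import *
np.set_printoptions(precision=4,suppress=True)
# args: guess x y, out png
f=grab_frame("wrist");o=readout.get_obs();p=np.array([float(sys.argv[1]),float(sys.argv[2])])
cv2.imwrite(sys.argv[3],f["img"][:,:,::-1])
x,c=fit_puck(f,p);print("fit",x,c,"px",proj(f,[*x,.02]))
for d in tip_of("puck_a_center",f): print(d["point"],d["p"],at_z(f,d["point"],.02))
print(o["tcp_pos"],o["contact_force"],o["grip_width"],"above->grasp z .084:",to_tool(o,[*x,.084],np.deg2rad(72)))
E
python3 look.py .555 .226 pics/w1.png
```

```text
fit [0.5543 0.23  ] -54.86902779991492 px [331.0799 233.7348]
[103.3, 136.2] 0.56 [0.4438 0.108  0.02  ]
[0.5565 0.2236 0.1997] [0.2186 0.6519 1.0692] 0.08580817239744787 above->grasp z .084: [ 0.008   0.0114  0.2313 -0.0004 -0.0001 -0.0007]
```

View pics/w1.png

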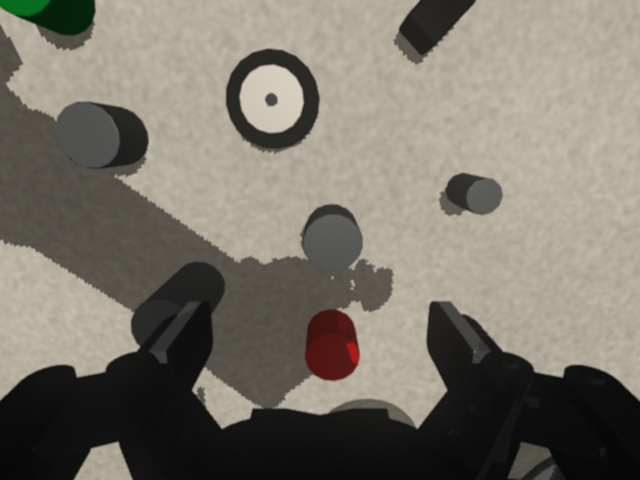

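The picture shows puck B at (332,238), centred between the fingers. The roller is to the left, the red look-alike at (331,345), and both are clear of the jaws.

{"api": "step_arm", "payload": {"commands": [[0.008, 0.0114, 0.05, 0, 0, 0, -1], [0.008, 0.0114, 0.12, 0, 0, 0, -1], [0.008, 0.0114, 0.19, 0, 0, 0, -1], [0.008, 0.0114, 0.231, 0, 0, 0, -1], [0.008, 0.0114, 0.231, 0, 0, 0, -1], [0.008, 0.0114, 0.231, 0, 0, 0, 0.8], [0.008, 0.0114, 0.231, 0, 0, 0, 0.8], [0.008, 0.0114, 0.231, 0, 0, 0, 0.8], [0.008, 0.0114, 0.231, 0, 0, 0, 0.8], [0.008, 0.0114, 0.231, 0, 0, 0, 0.8]]}}

```text
clock: 3.75
tcp_pos: [0.5544, 0.2328, 0.0864]
orientation: [0.494, 3.102, 0.001]
contact_force: [-0.5, -0.8, 5.8]
grip_width: 0.0389
```

Run:
```python
from bench import *
from h import *
np.set_printoptions(precision=4,suppress=True)
o=readout.get_obs();print(o)
print(to_tool(o,[o["tcp_pos"][0],o["tcp_pos"][1],.30],np.deg2rad(72)),to_tool(o,[.574,-.192,.30],np.deg2rad(72)))
t=grab_frame("top");s=grab_frame("side")
cv2.imwrite("pics/c.png",np.hstack([cv2.resize(t["img"][120:300,400:560],None,fx=2.5,fy=2.5),cv2.resize(s["img"][260:420,390:550],(400,450))])[:,:,::-1])
for z,k in ((.156,"mouth"),(.045,"tube_floor")):
    for f in (t,s): print(k,[(d["point"],round(d["p"],2),at_z(f,d["point"],z)) for d in tip_of(k,f)][:1])
a=np.linspace(0,6.28,9)
```

```text
{'clock': 3.75, 'joints': array([-0.6022,  0.6386,  0.1346,  1.889 , -0.1381,  0.6216,  0.8734]), 'qvel': array([ 0.0013,  0.0001,  0.0003, -0.0006, -0.003 ,  0.0002,  0.0004]), 'tau': array([  0.0652, -55.4281,   3.8388, -17.3138,   0.0043,  -0.3351,
        -0.0023]), 'tcp_pos': array([0.5544, 0.2328, 0.0864]), 'orientation': array([0.4939, 3.1016, 0.0014]), 'contact_force': array([-0.4555, -0.8088,  5.7712]), 'moment': array([-0.1234,  0.194 , -0.0325]), 'grip_width': 0.038928052980273256}
[-0.0003  0.0004 -0.4272  0.0002  0.0001 -0.0003] [-0.3015 -0.795  -0.4278  0.0002  0.0001 -0.0003]
mouth [([502.8, 195.1], 0.89, array([ 0.5744, -0.1894,  0.156 ]))]
mouth [([477.5, 291.1], 0.68, array([ 0.5703, -0.1916,  0.156 ]))]
tube_floor [([482.9, 203.2], 0.97, array([ 0.5764, -0.192 ,  0.045 ]))]
tube_floor [([464.3, 341.9], 0.97, array([ 0.5697, -0.191 ,  0.045 ]))]
```

View pics/c.png

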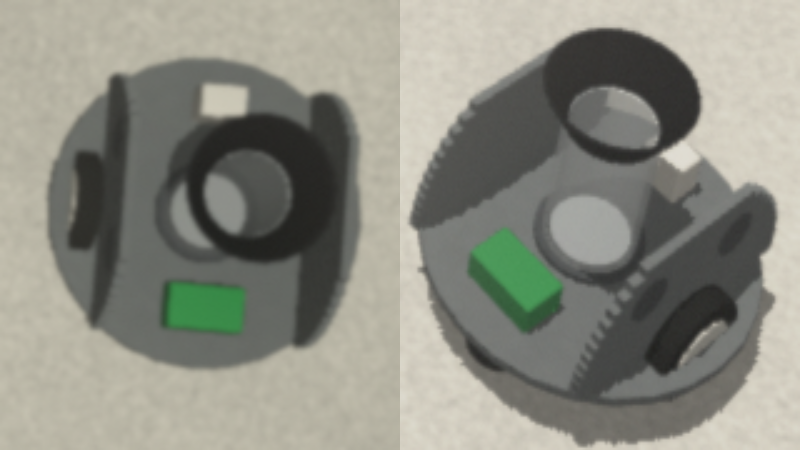

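The crop shows the rim's centre at about (504.8,195.0) in the top view and (479,294) in the side view; the tube is empty. The puck is gripped at 38.9 mm.

{"api": "step_arm", "payload": {"commands": [[0, 0, -0.1, 0, 0, 0, 0.8], [0, 0, -0.22, 0, 0, 0, 0.8], [0, 0, -0.34, 0, 0, 0, 0.8], [-0.03, -0.08, -0.428, 0, 0, 0, 0.8], [-0.3, -0.795, -0.428, 0, 0, 0, 0.8], [-0.3, -0.795, -0.428, 0, 0, 0, 0.8], [-0.3, -0.795, -0.428, 0, 0, 0, 0.8], [-0.3, -0.795, -0.428, 0, 0, 0, 0.8], [-0.3, -0.795, -0.428, 0, 0, 0, 0.8], [-0.3, -0.795, -0.428, 0, 0, 0, 0.8]]}}

```text
clock: 5.3
tcp_pos: [0.5727, -0.1865, 0.3008]
orientation: [0.494, 3.101, 0.002]
contact_force: [2.0, 0.1, -0.8]
grip_width: 0.0388
```

Run:
```python
from bench import *
from h import *
np.set_printoptions(precision=4,suppress=True)
t=grab_frame("top");s=grab_frame("side");f=grab_frame("wrist");o=readout.get_obs()
print(at_z(t,(504.8,195),.156),at_z(s,(479,294),.156))
print([(d["point"],round(d["p"],2),at_z(f,d["point"],.156)) for d in tip_of("mouth",f)])
print(o["tcp_pos"],o["orientation"],o["contact_force"],o["grip_width"])
for p in ((.573,-.192,.156),(.573,-.192,.045)): print(proj(f,p))
cv2.imwrite("pics/w2.png",f["img"][:,:,::-1])
```

```text
[ 0.5746 -0.1923  0.156 ] [ 0.5673 -0.1966  0.156 ]
[([325.4, 256.6], 0.71, array([ 0.573 , -0.1908,  0.156 ]))]
[ 0.5718 -0.1896  0.3007] [ 0.5064  3.0987 -0.0016] [-0.3403  1.1623 -0.8171] 0.03866618446711562
[323.5161 257.1618]
[322.5642 219.1713]
```

View pics/w2.png

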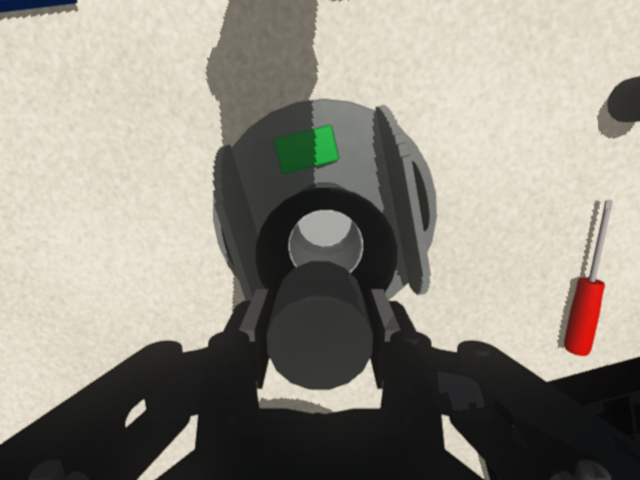

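The picture shows the puck upright in the jaws and the rim spanning columns 256–397 (centre 326), so the mouth is at about (0.573,−0.191). I go down first and check before releasing.

{"api": "step_arm", "payload": {"commands": [[-0.003, -0.002, 0.04, 0, 0, 0, 0.8], [-0.003, -0.002, 0.08, 0, 0, 0, 0.8], [-0.003, -0.002, 0.11, 0, 0, 0, 0.8], [-0.003, -0.002, 0.135, 0, 0, 0, 0.8], [-0.003, -0.002, 0.135, 0, 0, 0, 0.8], [-0.003, -0.002, 0.135, 0, 0, 0, 0.8], [-0.003, -0.002, 0.135, 0, 0, 0, 0.8], [-0.003, -0.002, 0.135, 0, 0, 0, 0.8], [-0.003, -0.002, 0.135, 0, 0, 0, 0.8], [-0.003, -0.002, 0.135, 0, 0, 0, 0.8]]}}

```text
clock: 6.75
tcp_pos: [0.5736, -0.1878, 0.233]
orientation: [0.5, 3.1, 0.001]
contact_force: [-0.1, -0.6, -0.6]
grip_width: 0.0386
```

Run:
```python
from bench import *
from h import *
np.set_printoptions(precision=4,suppress=True)
P=[]
for i in range(3):
    f=grab_frame("wrist");o=readout.get_obs();P.append(o["tcp_pos"]);print(o["tcp_pos"],o["orientation"],o["contact_force"])
o["tcp_pos"]=np.mean(P,0);print(np.mean(P,0),to_tool(o,[.573,-.1907,.233]))
s=grab_frame("side");t=grab_frame("top")
cv2.imwrite("pics/w3.png",np.hstack([cv2.resize(f["img"][150:400,200:450],(400,400)),cv2.resize(s["img"][200:360,400:560],(400,400))])[:,:,::-1])
```

```text
[ 0.5736 -0.1877  0.2329] [0.4998 3.1003 0.0013] [-0.3969  0.3531 -0.9031]
[ 0.5736 -0.1878  0.2329] [0.4999 3.1004 0.0013] [ 0.2721 -0.5115 -1.0383]
[ 0.5736 -0.1878  0.2329] [0.4999 3.1003 0.0012] [-0.3824  0.883  -0.0238]
[ 0.5736 -0.1878  0.2329] [-0.0007 -0.0059 -0.0002  0.      0.      0.    ]
```

View pics/w3.png

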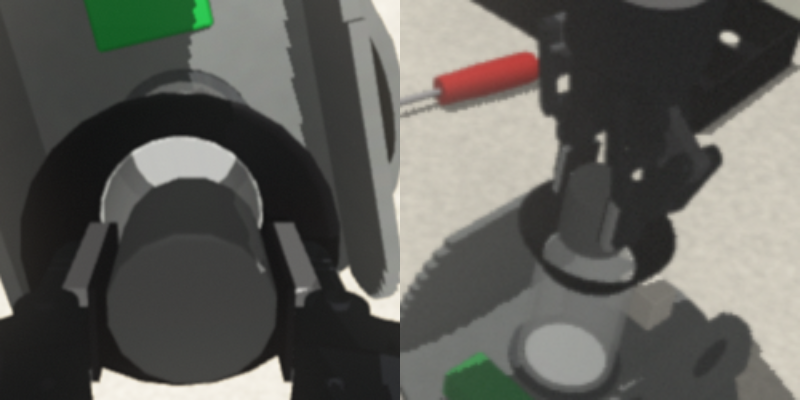

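The puck sits about 2–3 mm off along +tool y in the crop (rim centre at 182, puck at about 189). That matches the computed −0.006 correction, so I correct, release and rise.

{"api": "step_arm", "payload": {"commands": [[-0.0005, -0.0056, 0, 0, 0, 0, 0.8], [-0.0005, -0.0056, 0, 0, 0, 0, 0.8], [-0.0005, -0.0056, 0, 0, 0, 0, 0.8], [-0.0005, -0.0056, 0, 0, 0, 0, -1], [-0.0005, -0.0056, 0, 0, 0, 0, -1], [-0.0005, -0.0056, 0, 0, 0, 0, -1], [-0.0005, -0.0056, 0, 0, 0, 0, -1], [-0.0005, -0.0056, -0.05, 0, 0, 0, -1], [-0.0005, -0.0056, -0.1, 0, 0, 0, -1], [-0.0005, -0.0056, -0.15, 0, 0, 0, -1]]}}

```text
clock: 8.25
tcp_pos: [0.5728, -0.1906, 0.3087]
orientation: [0.5, 3.1, 0.001]
contact_force: [0.2, -1.0, -0.5]
grip_width: 0.0854
```

Run:
```python
from bench import *
from h import *
np.set_printoptions(precision=4,suppress=True)
s=grab_frame("side");f=grab_frame("wrist");o=readout.get_obs();print(o["tcp_pos"],o["contact_force"],o["grip_width"])
for n in (s,f): print([(d["point"],round(d["p"],2),at_z(n,d["point"],.065)) for d in tip_of("puck_a_center",n)])
cv2.imwrite("pics/w4.png",np.hstack([cv2.resize(f["img"][120:370,200:450],(400,400)),cv2.resize(s["img"][260:420,390:550],(400,400))])[:,:,::-1])
print("A hover",to_tool(o,[.446,.104,.24],np.deg2rad(72)))
```

```text
[ 0.5741 -0.1912  0.3108] [0.4595 0.6072 0.2324] 0.08544899779351742
[([237.3, 306.8], 0.88, array([0.3367, 0.0792, 0.065 ])), ([283.8, 286.7], 0.64, array([0.4205, 0.0667, 0.065 ]))]
[]
A hover [ 0.4297  0.4796  0.1396  0.0003  0.001  -0.0009]
```

View pics/w4.png

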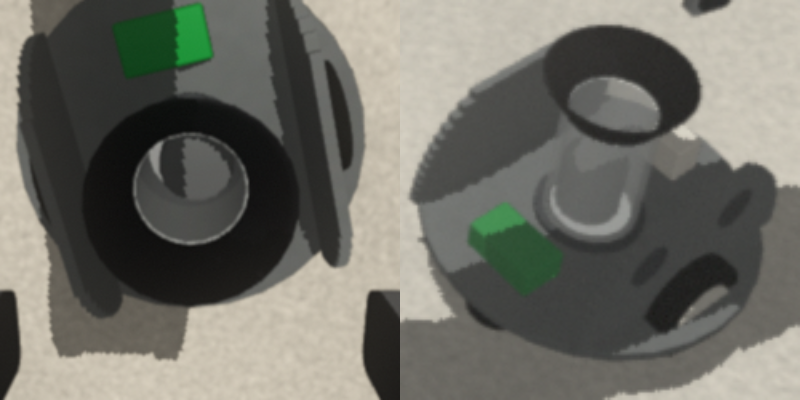

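Puck B lies flat on the tube's floor: the side view shows it standing on the ring, the wrist view shows its top face level. Next is puck A.

{"api": "step_arm", "payload": {"commands": [[0.05, 0.06, 0, 0, 0, 0, -1], [0.43, 0.48, 0, 0, 0, 0, -1], [0.43, 0.48, 0, 0, 0, 0, -1], [0.43, 0.48, 0.03, 0, 0, 0, -1], [0.43, 0.48, 0.08, 0, 0, 0, -1], [0.43, 0.48, 0.2, 0, 0, 0, -1], [0.43, 0.48, 0.22, 0, 0, 0, -1], [0.43, 0.48, 0.22, 0, 0, 0, -1], [0.43, 0.48, 0.22, 0, 0, 0, -1], [0.43, 0.48, 0.22, 0, 0, 0, -1]]}}

```text
clock: 9.7
tcp_pos: [0.4453, 0.1045, 0.1989]
orientation: [0.502, 3.098, 0.003]
contact_force: [-0.0, 0.7, 1.1]
grip_width: 0.0855
```

```bash
python3 look.py .446 .104 pics/w5.png
```

```text
fit [0.4434 0.1086] -53.47753315898896 px [322.7383 236.3796]
[326.7, 237.4] 0.81 [0.445 0.111 0.02 ]
[287.9, 113.4] 0.79 [0.3582 0.113  0.02  ]
[0.4452 0.1046 0.1988] [-0.0584 -0.072   0.4917] 0.08534503526293938 above->grasp z .084: [ 0.0067  0.0059  0.2297  0.0004  0.0005 -0.0011]
```

View pics/w5.png

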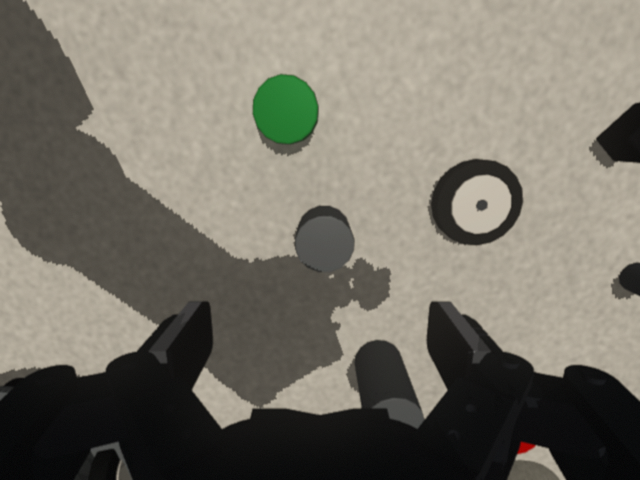

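Puck A is at (324,240), centred between the jaws, with the green one at (286,108) and the roller at (380,380) clear of the fingers.

{"api": "step_arm", "payload": {"commands": [[0.006, 0.0063, 0.05, 0, 0, 0, -1], [0.006, 0.0063, 0.12, 0, 0, 0, -1], [0.006, 0.0063, 0.19, 0, 0, 0, -1], [0.006, 0.0063, 0.229, 0, 0, 0, -1], [0.006, 0.0063, 0.229, 0, 0, 0, -1], [0.006, 0.0063, 0.229, 0, 0, 0, 0.8], [0.006, 0.0063, 0.229, 0, 0, 0, 0.8], [0.006, 0.0063, 0.229, 0, 0, 0, 0.8], [0.006, 0.0063, 0.229, 0, 0, 0, 0.8], [0.006, 0.0063, 0.229, 0, 0, 0, 0.8]]}}

```text
clock: 11.05
tcp_pos: [0.4442, 0.109, 0.0854]
orientation: [0.501, 3.096, 0.005]
contact_force: [-1.6, -0.9, 9.4]
grip_width: 0.0384
```

Run:
```python
from bench import *
from h import *
o=readout.get_obs();print(o["tcp_pos"],o["orientation"],o["grip_width"],o["contact_force"],to_tool(o,[.573,-.1907,.30],np.deg2rad(72)))
```

```text
[0.44419071 0.10895674 0.08535359] [0.50096549 3.09648399 0.00475666] 0.038422376512496206 [-1.62876237 -0.90773487  9.36164149] [-0.4353 -0.4859 -0.4293  0.0006  0.0007 -0.0011]
```

{"api": "step_arm", "payload": {"commands": [[0, 0, -0.1, 0, 0, 0, 0.8], [0, 0, -0.22, 0, 0, 0, 0.8], [0, 0, -0.34, 0, 0, 0, 0.8], [-0.04, -0.05, -0.429, 0, 0, 0, 0.8], [-0.435, -0.486, -0.429, 0.0006, 0.0007, -0.001, 0.8], [-0.435, -0.486, -0.429, 0.0006, 0.0007, -0.001, 0.8], [-0.435, -0.486, -0.429, 0.0006, 0.0007, -0.001, 0.8], [-0.435, -0.486, -0.429, 0.0006, 0.0007, -0.001, 0.8], [-0.435, -0.486, -0.429, 0.0006, 0.0007, -0.001, 0.8], [-0.435, -0.486, -0.429, 0.0006, 0.0007, -0.001, 0.8]]}}

```text
clock: 12.3
tcp_pos: [0.5727, -0.1949, 0.3001]
orientation: [0.501, 3.101, -0.004]
contact_force: [0.1, 1.0, -1.3]
grip_width: 0.0383
```

Run:
```python
from bench import *
from h import *
np.set_printoptions(precision=4,suppress=True)
for i in range(2): f=grab_frame("wrist");
o=readout.get_obs();print(o["tcp_pos"],o["grip_width"],to_tool(o,[.573,-.1907,.232],np.deg2rad(72)))
```

```text
[ 0.5724 -0.1905  0.2997] 0.038716375217930026 [-0.0013 -0.0001  0.1355  0.0001 -0.0001 -0.0002]
```

{"api": "step_arm", "payload": {"commands": [[-0.0013, 0, 0.04, 0, 0, 0, 0.8], [-0.0013, 0, 0.08, 0, 0, 0, 0.8], [-0.0013, 0, 0.11, 0, 0, 0, 0.8], [-0.0013, 0, 0.134, 0, 0, 0, 0.8], [-0.0013, 0, 0.134, 0, 0, 0, 0.8], [-0.0013, 0, 0.134, 0, 0, 0, 0.8], [-0.0013, 0, 0.134, 0, 0, 0, 0.8], [-0.0013, 0, 0.134, 0, 0, 0, 0.8], [-0.0013, 0, 0.134, 0, 0, 0, 0.8], [-0.0013, 0, 0.134, 0, 0, 0, 0.8]]}}

```text
clock: 13.65
tcp_pos: [0.573, -0.1906, 0.2328]
orientation: [-0.493, -3.102, -0.001]
contact_force: [0.1, -0.5, -0.8]
grip_width: 0.0388
```

Run:
```python
from bench import *
from h import *
np.set_printoptions(precision=4,suppress=True)
f=grab_frame("wrist");s=grab_frame("side")
o=readout.get_obs();print(o["tcp_pos"],o["orientation"],o["contact_force"],to_tool(o,[.573,-.1907,.233]))
cv2.imwrite("pics/w6.png",np.hstack([cv2.resize(f["img"][150:400,200:450],(400,400)),cv2.resize(s["img"][200:360,400:560],(400,400))])[:,:,::-1])
```

```text
[ 0.573  -0.1906  0.2327] [-0.4928 -3.1019 -0.0008] [ 0.0931  0.2976 -0.9163] [-0.     -0.0001 -0.0005  0.      0.      0.    ]
```

View pics/w6.png

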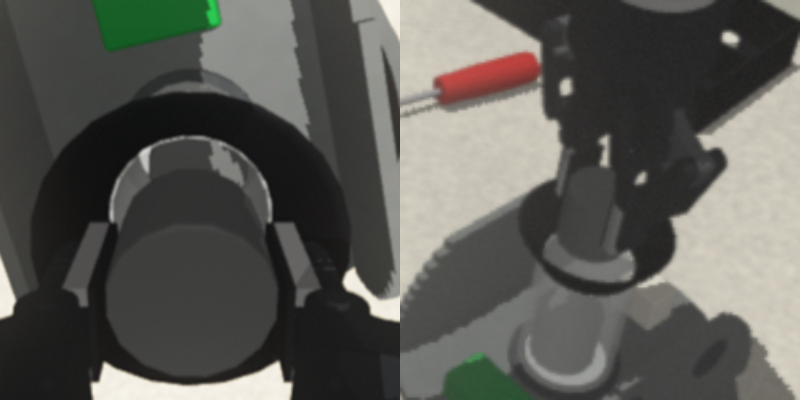

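The tube opening spans columns 109–271 in the crop (centre 190), and the puck is centred at about 191. I release and rise clear.

{"api": "step_arm", "payload": {"commands": [[0, 0, 0, 0, 0, 0, 0.8], [0, 0, 0, 0, 0, 0, -1], [0, 0, 0, 0, 0, 0, -1], [0, 0, 0, 0, 0, 0, -1], [0, 0, 0, 0, 0, 0, -1], [0, 0, -0.05, 0, 0, 0, -1], [0, 0, -0.1, 0, 0, 0, -1], [0, 0, -0.15, 0, 0, 0, -1], [0, 0, -0.15, 0, 0, 0, -1], [0, 0, -0.15, 0, 0, 0, -1]]}}

```text
clock: 15.0
tcp_pos: [0.5727, -0.1904, 0.3069]
orientation: [-0.492, -3.101, -0.001]
contact_force: [0.3, 0.4, 0.3]
grip_width: 0.0851
```

Run:
```python
from bench import *
from h import *
s=grab_frame("side");f=grab_frame("wrist");o=readout.get_obs();print(o["tcp_pos"],o["contact_force"],o["grip_width"])
cv2.imwrite("pics/w7.png",np.hstack([cv2.resize(f["img"][120:370,200:450],(400,400)),cv2.resize(s["img"][260:420,390:550],(400,400))])[:,:,::-1])
```

```text
[ 0.57251837 -0.19040987  0.30648828] [-0.15713848  0.02255455  0.83470932] 0.08552462667973586
```

View pics/w7.png

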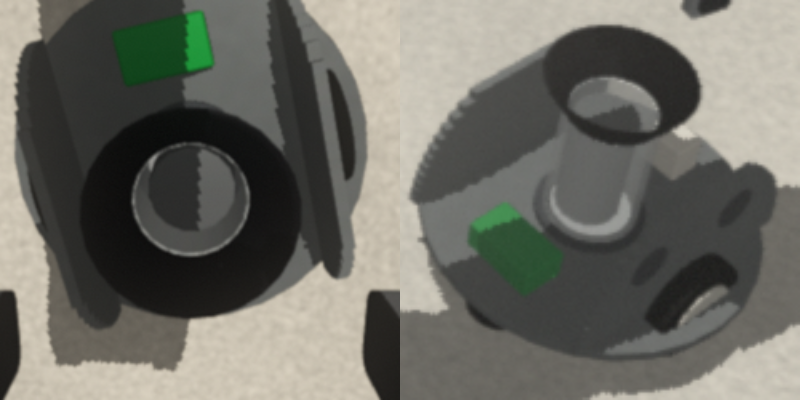

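Both pucks are stacked: the upper face is a full, level disc just under the tube's mouth (193,188 in the crop), and the side view shows a straight column. The gripper is open and clear.

```bash
python3 -c "
from bench import *
print(r.hand_in())"
```

```text
the job is handed in; nothing more can be done
None
```

Both plain grey pucks are in the tube, one on top of the other, and I handed the job in at about 15 s on the robot's clock. I left the green and red look-alikes, the tall roller and the thin spacer where they were.

- **How it went:** I picked each puck from its own spot, lowered it just inside the funnel, centred it over the tube and let go.
- **Last checks:** After the second drop, the wrist and side pictures show a straight column. The upper puck's top is a level disc just below the start of the tube. The gripper was open and about 80 mm clear of the rim, with contact force near zero. I judged the final position by eye from these pictures and did not measure the heights in the tube.
- **Disagreements:**
  - The detection network reported the green part as a puck and missed puck B, so I set those apart using the pictures.
  - Position estimates from the different cameras differed by up to about 7 mm. The close wrist views settled this.
  - At the first drop, the puck sat about 3 mm off centre in the mouth. I corrected that before releasing it.

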